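Tighten the cutter's lock collar with the pin spanner

TASK

Take the T-handled pin spanner from its wooden block, seat both its prongs fully in two opposite holes of the lock collar that clamps the blade on the green stand, and turn the collar clockwise (seen from above) until it comes up firmly against its stop, pressing and turning gently. Then put the spanner back upright in its block, prongs in the two holes, and let go; move the collar with the spanner only and leave the other things on the bench where they are.

Things in the scene. Friction and masses are not known exactly. Their poses are not given: they have to be found in the camera images.
- collar_top (a point): point on the vertical axis of the steel lock collar, level with its flat top, 75 mm above the bench. Collar: round, 56 mm across, 16 mm high. Four holes, 9 mm wide, 11 mm deep, open in its top 90 degrees apart, centred 18 mm from the axis. This point's x, y axes follow the green foot; the collar's holes stand at any angle to them, not reported: see them or feel for them. Nothing there is higher.
- stand: green square cast stand, 150 x 150 mm, fixed to the bench, carrying a saw blade (about 135 mm across) under the collar; origin on the collar's axis at bench level
- collar (a joint): turn of the collar, rad: grows clockwise seen from above; starts at 0 to 0.25; 0.95 is the firm stop (tight). It tells how far it is from tight, not where the holes are. It turns against about 0.2 N m and stays where left; prongs set down or sliding on its top under 10 N do not turn it. The prongs may bear on it with 80 N in all (about 1.4 N m at the stop).
- spanner_grip (a point): centre of the crossbar of the loose steel T-handled pin spanner (about 0.28 kg). z up along the stem, x along the crossbar, which is 100 (x) x 13 (y) x 18 (z) mm; below it a 12 mm round stem, 35 mm long, down to the head. The spanner starts upright in its block, prongs in the holes.
- spanner_head (a point): centre of the flat underside of the spanner's round head (44 mm across, 10 mm thick), 54 mm below the crossbar's centre; axes as there. Two round prongs, 6 mm thick, 8 mm long, tips tapered over the last 3 mm to 2.4 mm, stick down from it at x = +18 and -18 mm. With both fully in, this underside lies flat on the collar's or the block's top.
- block_top (a point): centre of the top face of the wooden block that holds the spanner, 30 mm above the bench; fixed. Block 110 (x) x 70 (y) x 30 (z) mm, with two through holes 12 mm wide at x = +18 and -18 mm for the spanner's prongs (either way round).
- tin: bystander: grey jar with a steel cap, 66 mm across, 75 mm high, loose; origin at its underside
- spacer: bystander: loose steel spacer ring, 48 mm across, 14 mm high; origin at its underside
- offcut: bystander: loose wooden offcut 45 (x) x 120 (y) x 27 mm; origin at its underside
Not all that is in view belongs to the job. Of the things that look like the part that bears block_top, the smallest one is meant.

How it is judged:
On the way, in this order (a step that is already met when the one before it is completed fails the run):
1. both prongs of the spanner are fully in two opposite holes of the collar (head within 3 mm of the collar's top, on its axis, upright) before the collar is turned past 0.5 rad (z of spanner_grip in the frame of collar_top below 0.057 m and horizontal distance between spanner_grip and collar_top below 0.008 m and angle between spanner_grip's own z axis and vertical below 0.12 rad and value of joint collar below 0.5 rad), for 0.1 s.
2. the collar is turned to its stop (past 0.92 rad) with the prongs still in its holes (value of joint collar above 0.92 rad and z of spanner_grip in the frame of collar_top below 0.058 m and horizontal distance between spanner_grip and collar_top below 0.008 m), for 0.1 s.
At the end, for the whole second after the job is handed in: The collar is tight (joint past 0.9 rad) and the spanner stands released and still in its block: upright within 0.1 rad, both prongs in the block's holes, head within 3 mm of the block's top (value of joint collar above 0.9 rad and z of spanner_grip in the frame of block_top below 0.057 m and horizontal distance between spanner_grip and block_top below 0.008 m and angle between spanner_grip's own z axis and vertical below 0.1 rad and angle between the x axis of spanner_grip and the x axis of block_top, either way round below 0.35 rad and linear speed of spanner below 0.02 m/s); the robot touches nothing.
It fails at once if the spanner bears on the collar with more than 80 N, in pressing or in turning (contact force between spanner and collar above 80 N).
It fails at once if the fingers push the collar (more than 3 N) (contact force between the fingers and collar above 3 N).
It fails at once if a bystander (tin, spacer ring, offcut) is moved by more than 20 mm (distance of any of tin, spacer, offcut from where it was at the start of the episode above 0.02 m).
It also fails if it takes over 72 s, if anything falls off the work surface, if the arm or the gripper's body presses on something with over 40 N, if the wrist force passes 120 N, or if a joint passes its speed limit or range.

ROBOT

A 7-joint arm with a two-finger parallel gripper is mounted at the origin on the work surface. World frame = base frame: x ahead of the robot, y to its left, z up, the work surface at z = 0. Lengths are in m, angles in rad, forces in N, time in s.
With the tool pointing down it reaches from about 0.4 to 0.75 m from the base axis. Payload 19.5 kg.
Tool frame: the origin (TCP) lies at the very end of the fingers, on their centre line; the grasp point (between the pads) lies manip.tcp_to_grasp behind it (manip.tcp_to_grasp is the distance from the TCP to the grasp point, in m); z points along the fingers, y is the line along which they close (so a half turn about z gives the same grasp; the last joint's range is limited). The gripper opens to 85 mm and grips with 20 to 120 N. Pads are 22 mm wide; open, the fingers measure 114 mm over their backs; the gripper's body (76 mm by 85 mm) begins 54 mm behind the grasp point. The pads swing forward as they close: fully open they stand 13 mm farther back than shut.
Start: joints at [1.163, 0.707, -0.028, 1.485, 0.022, 0.951, -0.075], TCP at [0.206, -0.537, 0.231] pointing down, gripper open.
Joint ranges: [-2.71, 2.71], [-0.32, 2.16], [-1.57, 1.52], [0, 2.45], [-1.46, 4.6], [0, 2.02], [-2.83, 2.83]. Speed limits (rad/s): [1.89, 1.89, 2.57, 2.57, 3.01, 3.01, 3.01].

INTERFACE

Orientations are given as a 3x3 rotation matrix whose columns are the frame's x, y, z axes.
In Python, from rig import manip, eyes, workorder, find_in gives the robot as it stands. The module is installed in compiled form; this text tells all that it offers.
- The arm moves only by the tool servo_tool, never from a script. Its argument "deltas" is text: rows parted by semicolons, each of 6 numbers parted by spaces: the shift along the tool's x, y, z in cm, then the turn, a rotation vector about the tool's x, y, z in degrees. A call has 1 to 20 rows; each row is the pose to reach, as a shift and turn from the pose commanded when the call began, along the tool's axes at that moment; what a row does not reach only later rows make up. A row lasts 1/10 s, in which the tool goes at most 50 mm and 8.59 degrees, less where a joint would pass 70% of its speed; a pose out of reach is approached as far as the arm can. A call with a gripper value outside its range is refused whole. "gripper" is the closure, from -1 (fully open) to 1 (shut), so that 0 is half open, set as the call begins (left out, the last holds). The fingers move at their own pace and stop on an object; the grip force is fixed at half the most. Time passes only in rows, so rows that repeat a pose let the fingers close. It gives the time, the measured TCP pose, the force, the opening and the grip force at its end, in the units of the state.
- manip.read_state(): the state, without advancing time (a new reading comes with each control period).
- eyes.grab_frame(name): name is "scene" or "top" or "wrist"; returns a dict with "frame" (480x640x3 uint8, red, green, blue), "z_map" (480x640 float32, m along the optical axis (not along the pixel's ray), 0 where there is no reading), "K" (3x3 intrinsics, pixels), "pose" (4x4, takes a point from camera to world coordinates); the wrist camera has in their place "tool_from_camera" (4x4, takes a point from camera to tool coordinates, whose origin is the TCP and whose axes are the flange's). Camera axes: x right, y down, z forward; pixel columns grow to the right and rows downward; lengths in m; the calibration is good to about 2 mm. A picture is of the moment at which its call begins: read the wrist's pose just before it.
- workorder.job_done(): hands the job in; it is judged then, once.
Trained networks look in the newest picture that a camera, given by its name, has taken for a name from the list of things; names that differ only in an ending like _2 or _b are one class to them, and where a whole thing is asked for, a point or a joint stands for the part that bears it (a point fixed in the world has none). Each returns a list of dicts, best first, with "p" (0 to 1); they miss things now and then, are a little off and sometimes report something else, mostly with a low value. They report only what shows in the picture. A call takes as long as a camera call. They do not tell look-alikes from the thing itself.
- find_in(camera, thing): "location" ([column, row] in pixels, amid what is visible of it).
The state is a dict: "t": time; "joint_positions": joint angles; "joint_vel": joint speeds; "joint_efforts": joint torques, N m; "eef_pos": TCP position; "tcp_rot": TCP orientation; "contact_force": force on the tool from outside, world axes, zero at the start; "ft_torque": the same for the moment, N m; "grip_width": opening from 0.0 (shut) to 1.0 (fully open); "gripper_force": force on a finger pad.
Only numpy, scipy, OpenCV 4.12 (cv2) and the standard library are available. Lean on these libraries where they do the work, as an engineer would, in place of code of your own. Each camera call takes 0.05 s, during which the arm holds its last target. There are 200 camera calls.

## Working session

There is one attempt and no reset: what is moved stays moved. The work goes in short steps, Python scripts to look and compute and a tool call to move; the robot and the scene stay as the last step left them, time stands still between calls to the robot, and variables do not carry over. Pictures are saved under pics/ and viewed, at most 10 in all, crops included, and the job is handed in when it is done.

Besides the shell and the picture viewer there is one more tool, called after "Emit:" as name(argument=value, ...) on one line, values as JSON. servo_tool: Moves the arm, as the interface text tells. Its arguments: {"type":"object","properties":{"deltas":{"type":"string"},"gripper":{"type":"number"}},"required":["deltas"]}

```bash
mkdir -p pics
cat > h.py <<'E'
import numpy as np, cv2
from rig import manip, eyes, workorder, find_in
def grab(n):
    s=manip.read_state(); f=eyes.grab_frame(n)
    if 'pose' not in f:
        T=np.eye(4); T[:3,:3]=s['tcp_rot']; T[:3,3]=s['eef_pos']; f['pose']=T@f['tool_from_camera']
    return f
def cloud(f):
    z=f['z_map']; v,u=np.mgrid[:480,:640]; K=f['K']
    P=np.stack([(u-K[0,2])/K[0,0]*z,(v-K[1,2])/K[1,1]*z,z],-1)
    return P@f['pose'][:3,:3].T+f['pose'][:3,3]
def atz(f,px,z):
    K=f['K'];d=f['pose'][:3,:3]@np.array([(px[0]-K[0,2])/K[0,0],(px[1]-K[1,2])/K[1,1],1]);o=f['pose'][:3,3]
    return o+d*(z-o[2])/d[2]
def proj(f,p):
    q=f['pose'][:3,:3].T@(np.array(p)-f['pose'][:3,3]);q=f['K']@q;return q[:2]/q[2]
def save(f,n,crop=None,sc=1):
    im=f['frame'][:,:,::-1]
    if crop: im=im[crop[1]:crop[3],crop[0]:crop[2]]
    cv2.imwrite('pics/'+n,cv2.resize(im,None,fx=sc,fy=sc,interpolation=cv2.INTER_CUBIC))
E
python3 - <<'E'
from h import *
np.set_printoptions(precision=4,suppress=True)
f=grab('top');save(f,'top.png');C=cloud(f)
np.save('top_C.npy',C)
print(manip.read_state(),manip.tcp_to_grasp)
print(f['K'],f['pose'])
for t in ['collar_top','stand','spanner_grip','spanner_head','block_top','tin','spacer','offcut']:
    for r in find_in('top',t):
        l=r['location'];c,w=int(l[0]),int(l[1]);print(t,round(r['p'],2),np.round(l,1),C[w,c])
g=grab('scene');save(g,'scene.png')
E
```

```text
{'t': 0.05, 'joint_positions': array([ 1.1633,  0.7071, -0.0276,  1.485 ,  0.022 ,  0.9509, -0.0755]), 'joint_vel': array([-0.0008, -0.0004,  0.0005,  0.0017, -0.0008,  0.0015, -0.0003]), 'joint_efforts': array([  0.0017, -88.5251,   1.2384, -23.6751,   0.017 ,   0.005 ,
        -0.    ]), 'eef_pos': array([ 0.2056, -0.5367,  0.2308]), 'tcp_rot': array([[ 0.9338,  0.3577, -0.0004],
       [ 0.3577, -0.9338,  0.0009],
       [-0.0001, -0.001 , -1.    ]]), 'contact_force': array([ 0.4113,  0.7172, -0.1143]), 'ft_torque': array([-0.0102, -0.0247,  0.0201]), 'gripper_force': 0.0, 'grip_width': 1.0001718654976235} 0.0187
[[569.8486   0.     315.8469]
 [  0.     569.8486 242.8389]
 [  0.       0.       1.    ]] [[-0.0012 -0.9927  0.1203  0.4453]
 [-0.9994  0.0053  0.0337  0.0224]
 [-0.0341 -0.1202 -0.9922  0.9376]
 [ 0.      0.      0.      1.    ]]
collar_top 0.78 [471.6 270.4] [ 0.5079 -0.1824  0.0714]
stand 0.76 [470.9 273.4] [ 0.5033 -0.1805  0.0724]
spanner_grip 0.97 [268.2 235.7] [0.5599 0.1228 0.0939]
spanner_head 0.76 [270.3 235.2] [0.5601 0.12   0.0925]
spanner_head 0.32 [383.2 145.9] [ 0.7026 -0.0528  0.0742]
block_top 0.86 [197.3 354.7] [0.3804 0.2384 0.042 ]
block_top 0.75 [282.4 242.6] [0.5557 0.1067 0.0408]
block_top 0.72 [164.7 192.7] [0.638  0.2983 0.042 ]
tin 0.86 [385.6 145.9] [ 0.7027 -0.056   0.0735]
spacer 0.97 [355.  353.9] [ 0.3802 -0.0085  0.0121]
offcut 0.94 [289.4 128.3] [0.7482 0.0978 0.0243]
```

View pics/top.png

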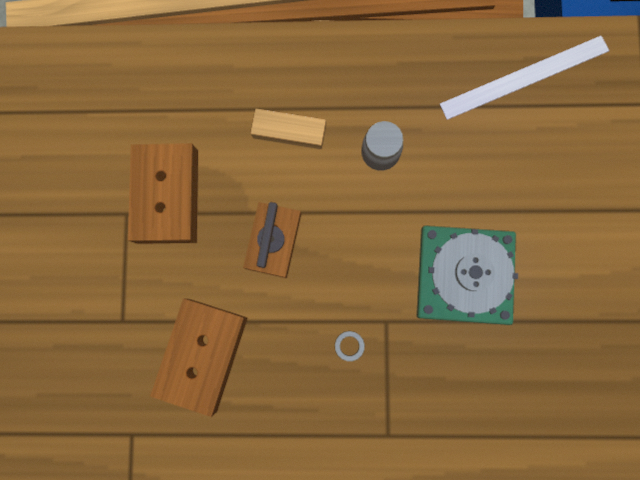

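View pics/scene.png

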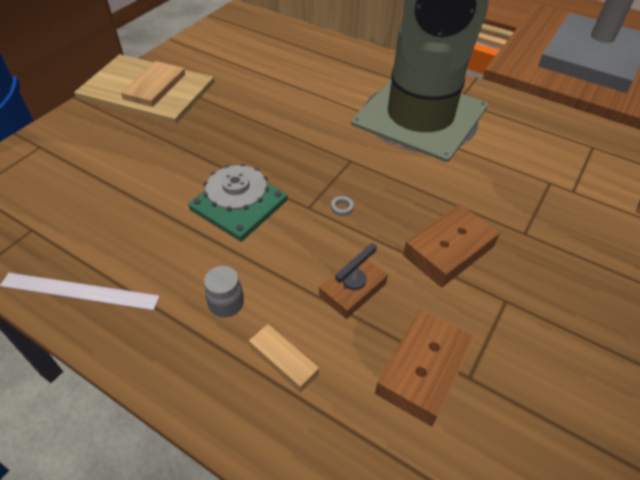

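The top picture shows three blocks: (200,355), (162,192) and the smallest one at (272,240), which holds the spanner, so that one is meant. The other look-alikes are the larger blocks and the tin's cap at (385,140). The collar is at (476,272), with four holes around its dark centre. I'll go over the collar first for a close look.

Emit:
servo_tool(deltas="40 -22 -3 0 0 0;40 -22 -3 0 0 0;40 -22 -3 0 0 0;40 -22 -3 0 0 0;40 -22 -3 0 0 0;40 -22 -3 0 0 0;40 -22 -3 0 0 0;40 -22 -3 0 0 0;40 -22 -3 0 0 0;40 -22 -3 0 0 0;40 -22 -3 0 0 0;40 -22 -3 0 0 0;40 -22 -3 0 0 0;40 -22 -3 0 0 0")

```text
t: 1.9
eef_pos: [0.4999, -0.1895, 0.2614]
tcp_rot: [[0.934, 0.356, -0.0], [0.356, -0.934, -0.0], [-0.0, 0.0, -1.0]]
contact_force: [-0.9, 0.2, 0.3]
grip_width: 0.997
gripper_force: 0.0
```

Run:
```python
from h import *
np.set_printoptions(precision=4,suppress=True)
f=grab('wrist');save(f,'w1.png');print(f['K'],f['tool_from_camera'],f['pose'])
s=manip.read_state();print(s['t'],s['joint_positions'],s['eef_pos'])
print(find_in('wrist','collar_top'),proj(f,[.508,-.182,.075]))
# block & spanner from top
C=np.load('top_C.npy')
sub=C[190:290,230:315].reshape(-1,3)
m=np.abs(sub[:,2]-.0935)<.004
r=cv2.minAreaRect((sub[m][:,:2]*1000).astype(np.float32));print('bar',r,m.sum(),sub[m].mean(0))
m=np.abs(sub[:,2]-.030)<.004
r=cv2.minAreaRect((sub[m][:,:2]*1000).astype(np.float32));print('block',r,m.sum())
```

```text
[[399.815   0.    316.304]
 [  0.    399.815 245.337]
 [  0.      0.      1.   ]] [[ 0.001  -0.9527 -0.3039  0.0772]
 [ 1.      0.0012 -0.0005 -0.0005]
 [ 0.0008 -0.3039  0.9527 -0.1424]
 [ 0.      0.      0.      1.    ]] [[ 0.357  -0.8898 -0.2843  0.5719]
 [-0.9341 -0.3403 -0.1079 -0.1615]
 [-0.0007  0.3041 -0.9526  0.4038]
 [ 0.      0.      0.      1.    ]]
1.95 [ 0.2814  0.6109  0.038   1.5857 -0.0268  0.9456 -0.8782] [ 0.5    -0.1893  0.2614]
[{'location': [316.8, 175.8], 'p': 0.79}] [312.142  202.0307]
bar ((562.101318359375, 125.99755096435547), (13.285980224609375, 99.65325164794922), 79.46775817871094) 540 [0.5611 0.126  0.0925]
block ((562.9791259765625, 125.33154296875), (70.52328491210938, 110.5777359008789), 77.62646484375) 1960
```

View w1.

Run:
```python
from h import *
f=grab('wrist');np.save('w1C.npy',cloud(f));cv2.imwrite('pics/w1raw.png',f['frame'][:,:,::-1]);np.save('w1pose.npy',f['pose'])
save(f,'w1c.png',(230,120,400,250),4.5)
C=cloud(f);m=np.abs(C[...,2]-.075)<.003
sub=np.argwhere(m);print(len(sub),sub.min(0),sub.max(0),C[m].mean(0))
h,_=cv2.findContours(m.astype(np.uint8),cv2.RETR_EXTERNAL,cv2.CHAIN_APPROX_NONE)
c=max(h,key=len);P=C[c[:,0,1],c[:,0,0],:2].astype(np.float32)*1000;print(cv2.minEnclosingCircle(P),cv2.fitEllipse(P))
```

```text
2969 [176 285] [241 351] [ 0.50433219 -0.18843433  0.07455355]
((503.7361755371094, -188.79806518554688), 28.190818786621094) ((503.87744140625, -188.6133575439453), (55.253273010253906, 55.44186019897461), 115.82791900634766)
```

View pics/w1c.png

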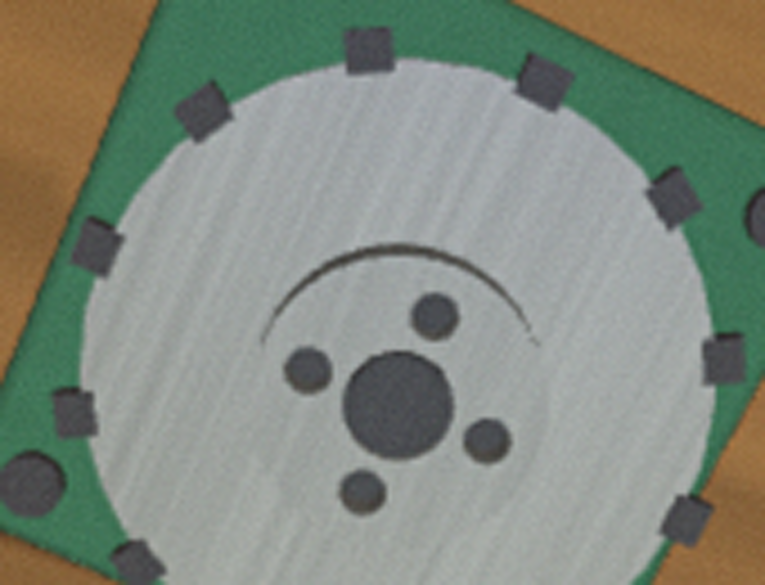

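The close crop shows the four holes at crop pixels (435,316), (308,370), (362,492) and (487,440), around the centre bolt at (399,404).

Run:
```python
from h import *
f=grab('wrist')
g=f['frame'].mean(2).astype(np.uint8)
# rim of the hole is at top z=.075
for name,p in dict(c=(399,404),a=(435,316),b=(308,370),d=(362,492),e=(487,440)).items():
    u,v=p[0]/4.5+230,p[1]/4.5+120
    m=np.zeros_like(g);cv2.circle(m,(int(u),int(v)),16 if name=='c' else 9,1,-1)
    n,l,st,ce=cv2.connectedComponentsWithStats(((g<115)&(m>0)).astype(np.uint8))
    k=1+np.argmax(st[1:,4]);P=atz(f,ce[k],.075);q=P[:2]-[.5038,-.1887]
    print(name,ce[k],st[k,4],P,np.hypot(*q),np.degrees(np.arctan2(q[1],q[0])))
```

```text
c [318.12210526 209.77684211] 475 [ 0.50400882 -0.18839058  0.075     ] 0.00037329184097443775 55.985685092696095
a [326.29885057 190.18390805] 87 [ 0.52185785 -0.1887629   0.075     ] 0.018057960852510668 -0.19958464715270977
b [298.1627907  202.11627907] 86 [ 0.50413358 -0.17049918  0.075     ] 0.018203880142491944 88.95001474852644
d [310.41772152 229.15189873] 79 [ 0.48593218 -0.18831453  0.075     ] 0.017871977487855344 178.76412780707898
e [337.94047619 217.64285714] 84 [ 0.50367469 -0.20644982  0.075     ] 0.017750257699887795 -90.40448183189669
```

Emit:
servo_tool(deltas="17.05 -27.2 2 0 0 31.4;17.05 -27.2 2 0 0 31.4;17.05 -27.2 2 0 0 31.4;17.05 -27.2 2 0 0 31.4;17.05 -27.2 2 0 0 31.4;17.05 -27.2 2 0 0 31.4;17.05 -27.2 2 0 0 31.4;17.05 -27.2 2 0 0 31.4;17.05 -27.2 2 0 0 31.4;17.05 -27.2 2 0 0 31.4;17.05 -27.2 2 0 0 31.4")

```text
t: 3.2
eef_pos: [0.5625, 0.1254, 0.2416]
tcp_rot: [[0.983, -0.183, 0.0], [-0.183, -0.983, -0.0], [0.0, 0.0, -1.0]]
contact_force: [0.2, -0.7, 0.5]
grip_width: 1.0
gripper_force: 0.0
```

Run:
```python
from h import *
np.set_printoptions(precision=4,suppress=True)
f=grab('wrist');save(f,'w2.png',(180,60,460,360),2);C=cloud(f)
s=manip.read_state();print(s['joint_positions'],s['eef_pos'])
for nm,z,t in (('bar',.093,.003),('block',.030,.003)):
    m=np.abs(C[...,2]-z)<t
    h,_=cv2.findContours(m.astype(np.uint8),cv2.RETR_EXTERNAL,cv2.CHAIN_APPROX_NONE)
    for c in h:
        if len(c)<60: continue
        P=C[c[:,0,1],c[:,0,0],:2].astype(np.float32)*1000;print(nm,cv2.minAreaRect(P),proj(f,np.r_[P.mean(0)/1000,z]))
```

```text
[-0.3964  0.7115  0.2452  1.4686 -0.1914  0.9848 -1.8568] [0.5625 0.1256 0.2415]
bar ((560.800048828125, 125.12593078613281), (12.795188903808594, 99.39424896240234), 79.21052551269531) [317.3735 225.3161]
block ((451.0641174316406, 214.48294067382812), (100.15746307373047, 2.3953378200531006), 72.66678619384766) [248.9059 331.2015]
block ((560.8485107421875, 124.54928588867188), (70.03655242919922, 110.48729705810547), 77.47248077392578) [317.6347 205.894 ]
block ((638.4447021484375, 254.2292938232422), (158.107177734375, 1.9352229833602905), 0.34856751561164856) [152.5138 143.7038]
block ((687.4063110351562, -39.220985412597656), (43.57035446166992, 8.425365447998047), 57.54301071166992) [493.117   17.7732]
```

View pics/w2.png

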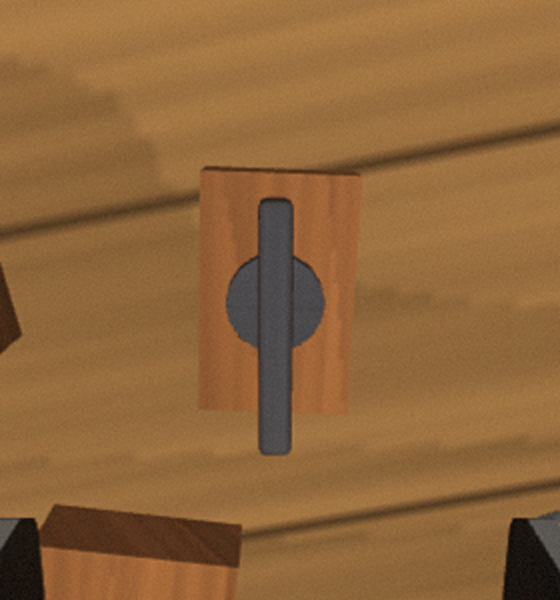

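The wrist view shows the T-bar spanner upright on the smallest block, with the bar from crop (275,200) to (275,455). This confirms the choice. Now I'll grasp it.

Emit:
servo_tool(deltas="-0.16 0.08 10 0 0 0;-0.16 0.08 14 0 0 0;-0.16 0.08 16 0 0 0;-0.16 0.08 17.3 0 0 0;-0.16 0.08 17.6 0 0 0;-0.16 0.08 17.6 0 0 0;-0.16 0.08 17.6 0 0 0")

```text
t: 3.95
eef_pos: [0.5615, 0.1261, 0.067]
tcp_rot: [[0.983, -0.181, 0.002], [-0.181, -0.983, 0.001], [0.002, -0.001, -1.0]]
contact_force: [-0.6, 0.3, 0.0]
grip_width: 0.999
gripper_force: 0.0
```

Emit:
servo_tool(deltas="0 0 0 0 0 0;0 0 0 0 0 0;0 0 0 0 0 0;0 0 0 0 0 0;0 0 0 0 0 0;0 0 0 0 0 0;0 0 0 0 0 0;0 0 0 0 0 0;0 0 0 0 0 0;0 0 0 0 0 0", gripper=1)

```text
t: 4.95
eef_pos: [0.5608, 0.1261, 0.0654]
tcp_rot: [[0.983, -0.181, 0.0], [-0.181, -0.983, 0.0], [0.0, -0.0, -1.0]]
contact_force: [-0.4, -0.6, 3.3]
grip_width: 0.142
gripper_force: 62.5
```

Emit:
servo_tool(deltas="0 0 -1 0 0 0;0 0 -3 0 0 0;0 0 -6 0 0 0;0 0 -9 0 0 0;0.1 4 -11 0 0 -2;0.1 8 -11 0 0 -4;0.1 12 -11 0 0 -6;0.1 16 -11 0 0 -8;0.1 20 -11 0 0 -9.7;0.1 24 -11 0 0 -9.7;0.1 28 -11 0 0 -9.7;0.1 30.5 -11 0 0 -9.7;0.1 31.96 -11 0 0 -9.7;0.1 31.96 -11 0 0 -9.7;0.1 31.96 -11 0 0 -9.7;0.1 31.96 -11 0 0 -9.7")

```text
t: 6.55
eef_pos: [0.5042, -0.187, 0.1754]
tcp_rot: [[1.0, -0.011, 0.0], [-0.011, -1.0, 0.001], [-0.0, -0.001, -1.0]]
contact_force: [-0.4, -0.5, -2.3]
grip_width: 0.139
gripper_force: 61.8
```

Run:
```python
from h import *
np.set_printoptions(precision=4,suppress=True)
f=grab('wrist');C=cloud(f);save(f,'w3.png',(160,60,480,360),2)
s=manip.read_state();print(s['joint_positions'],s['eef_pos'],s['contact_force'])
z=s['eef_pos'][2]-.0654+.093;print(z)
m=np.abs(C[...,2]-z)<.004
h,_=cv2.findContours(m.astype(np.uint8),cv2.RETR_EXTERNAL,cv2.CHAIN_APPROX_NONE)
for c in h:
    if len(c)<30: continue
    P=C[c[:,0,1],c[:,0,0],:2].astype(np.float32)*1000;print(cv2.minAreaRect(P))
```

```text
[ 0.2502  0.729   0.0861  1.6979 -0.088   0.7186 -1.2012] [ 0.5042 -0.1871  0.1754] [ 0.1482 -1.1551 -2.3277]
0.20295568558976973
((509.72308349609375, -187.00233459472656), (87.31552124023438, 37.67638397216797), 15.889908790588379)
```

View pics/w3.png

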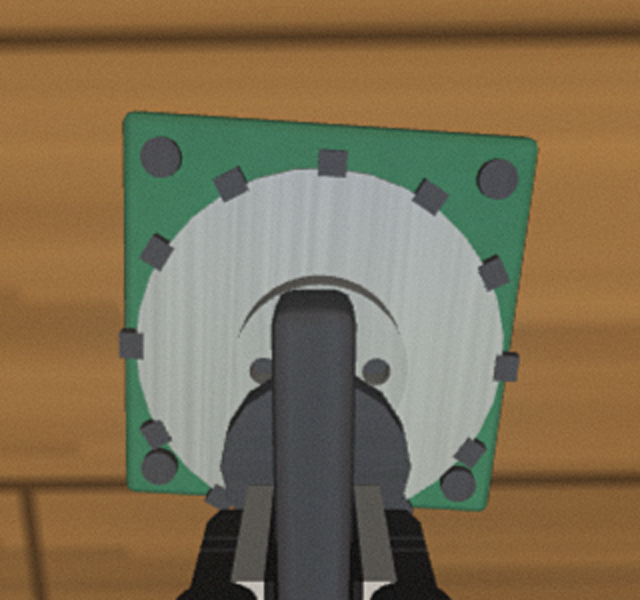

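The view shows the spanner held straight. Two collar holes are visible at crop (262,371) and (375,371), either side of the bar. I'll measure the bar against the holes.

Run:
```python
from h import *
np.set_printoptions(precision=4,suppress=True)
f=grab('wrist');C=cloud(f)
Q=[]
for p in ((262,371),(375,371)):
    P=atz(f,(160+p[0]/2,60+p[1]/2),.075);Q.append(P);print(P)
d=Q[0]-Q[1];print('mid',(Q[0]+Q[1])/2,np.degrees(np.arctan2(d[1],d[0])),np.linalg.norm(d))
# bar side edges via depth columns at several rows, upper face
for r in (225,240,255,270,285,295):
    row=C[r,280:360]; m=np.abs(row[:,2]-.203)<.006
    k=np.flatnonzero(m)
    if len(k): print(r,k[0]+280,k[-1]+280,row[k[0]],row[k[-1]],row[k].mean(0))
s=manip.read_state();print(s['eef_pos'],s['tcp_rot'])
```

```text
[ 0.5038 -0.1706  0.075 ]
[ 0.5034 -0.2066  0.075 ]
mid [ 0.5036 -0.1886  0.075 ] 89.4500739719071 0.036017772449011734
225 296 337 [ 0.5502 -0.1812  0.1999] [ 0.5504 -0.1936  0.201 ] [ 0.5508 -0.1875  0.2026]
240 296 337 [ 0.5457 -0.1811  0.2008] [ 0.5455 -0.1937  0.2005] [ 0.5461 -0.1874  0.2024]
255 296 337 [ 0.5408 -0.181   0.2007] [ 0.5406 -0.1937  0.2006] [ 0.5414 -0.1874  0.2025]
270 296 337 [ 0.5353 -0.1808  0.1994] [ 0.5352 -0.1938  0.1994] [ 0.5364 -0.1875  0.2025]
285 297 336 [ 0.5309 -0.1811  0.2012] [ 0.5305 -0.1935  0.2006] [ 0.5314 -0.1873  0.2025]
295 297 336 [ 0.5275 -0.181   0.2013] [ 0.5269 -0.1935  0.2003] [ 0.528  -0.1872  0.2024]
[ 0.5041 -0.1873  0.1753] [[ 0.9999 -0.0115 -0.    ]
 [-0.0115 -0.9999  0.0004]
 [-0.     -0.0004 -1.    ]]
```

Emit:
servo_tool(deltas="-0.04 0.13 2.5 0 0 0;-0.04 0.13 4.5 0 0 0;-0.04 0.13 5.3 0 0 0;-0.04 0.13 5.6 0 0 0;-0.04 0.13 5.7 0 0 0;-0.04 0.13 5.8 0 0 0;-0.04 0.13 5.85 0 0 0;-0.04 0.13 5.85 0 0 0")

```text
t: 7.45
eef_pos: [0.5035, -0.1897, 0.1171]
tcp_rot: [[1.0, -0.013, 0.0], [-0.013, -1.0, -0.0], [0.0, 0.0, -1.0]]
contact_force: [-0.1, -0.1, -2.4]
grip_width: 0.142
gripper_force: 61.7
```

Emit:
servo_tool(deltas="0 0 0.1 0 0 0;0 0 0.2 0 0 0;0 0 0.25 0 0 0;0 0 0.25 0 0 0")

```text
t: 7.85
eef_pos: [0.5033, -0.1897, 0.1142]
tcp_rot: [[1.0, -0.013, -0.0], [-0.013, -1.0, 0.0], [-0.0, -0.0, -1.0]]
contact_force: [-0.2, 0.1, -2.2]
grip_width: 0.138
gripper_force: 61.8
```

No contact, and the tips are about 4 mm below the collar's top, so the prongs are in the holes. Continuing down.

Emit:
servo_tool(deltas="0 0.0 0.1 0 0 0;0 0.0 0.2 0 0 0;0 0.0 0.3 0 0 0;0 0.0 0.3 0 0 0;0 0 0.3 0 0 0")

```text
t: 8.35
eef_pos: [0.5033, -0.1897, 0.1113]
tcp_rot: [[1.0, -0.013, -0.0], [-0.013, -1.0, 0.0], [-0.0, -0.0, -1.0]]
contact_force: [-0.2, -0.4, -2.5]
grip_width: 0.137
gripper_force: 61.8
```

Emit:
servo_tool(deltas="0 0.0 0.05 0 0 0;0 0.0 0.1 0 0 0;0 0.0 0.15 0 0 0;0 0.0 0.15 0 0 0")

```text
t: 8.75
eef_pos: [0.5035, -0.1899, 0.1103]
tcp_rot: [[1.0, -0.013, 0.001], [-0.013, -1.0, -0.0], [0.001, 0.0, -1.0]]
contact_force: [-3.4, -0.4, 8.3]
grip_width: 0.143
gripper_force: 63.5
```

Emit:
servo_tool(deltas="0 0 0 0 0 2;0 0 0 0 0 4;0 0 0 0 0 6;0 0 0 0 0 8;0 0 0 0 0 10;0 0 0 0 0 12;0 0 0 0 0 14;0 0 0 0 0 15;0 0 0 0 0 15")

```text
t: 9.65
eef_pos: [0.5037, -0.1888, 0.1102]
tcp_rot: [[0.963, -0.271, 0.001], [-0.271, -0.963, 0.001], [0.0, -0.001, -1.0]]
contact_force: [-0.2, 5.7, 9.3]
grip_width: 0.138
gripper_force: 63.5
```

```bash
python3 -c "
from h import *
s=manip.read_state();print(s['ft_torque'],s['contact_force'],s['joint_positions'],s['eef_pos'])"
```

```text
[1.49086843 0.11024554 0.15450303] [-0.20115821  5.70036235  9.29590901] [ 0.22728303  0.83483277  0.13774002  1.75908203 -0.19489317  0.56068287
 -1.35962557] [ 0.50373136 -0.1888416   0.11023804]
```

Emit:
servo_tool(deltas="0 0 0 0 0 3;0 0 0 0 0 6;0 0 0 0 0 9;0 0 0 0 0 12;0 0 0 0 0 15;0 0 0 0 0 18;0 0 0 0 0 20;0 0 0 0 0 20")

```text
t: 10.45
eef_pos: [0.5039, -0.1886, 0.1102]
tcp_rot: [[0.812, -0.584, 0.001], [-0.584, -0.812, 0.001], [-0.0, -0.002, -1.0]]
contact_force: [-1.2, 6.0, 9.1]
grip_width: 0.141
gripper_force: 63.6
```

```bash
python3 -c "
from h import *
s=manip.read_state();print(s['ft_torque'],s['contact_force'],s['joint_positions'],s['eef_pos'])"
```

```text
[ 1.73184789 -0.15571433  0.17328619] [-1.18926997  5.95146831  9.11120659] [ 0.1786021   0.84406269  0.23105732  1.76053107 -0.32356224  0.57407313
 -1.58674851] [ 0.50387317 -0.18862173  0.11021611]
```

Emit:
servo_tool(deltas="0 0 0 0 0 1;0 0 0 0 0 2;0 0 0 0 0 3;0 0 0 0 0 4;0 0 0 0 0 5;0 0 0 0 0 6;0 0 0 0 0 6")

```text
t: 11.15
eef_pos: [0.5039, -0.1885, 0.1102]
tcp_rot: [[0.747, -0.665, 0.001], [-0.665, -0.747, 0.002], [-0.0, -0.002, -1.0]]
contact_force: [0.3, 7.6, 8.3]
grip_width: 0.141
gripper_force: 63.6
```

```bash
python3 -c "
from h import *
s=manip.read_state();print(s['ft_torque'],s['contact_force'],s['tcp_rot'],s['eef_pos'])"
```

```text
[ 1.76975276 -0.2357593   0.13328235] [0.27349773 7.62241756 8.25306953] [[ 7.46507111e-01 -6.65376754e-01  9.53743722e-04]
 [-6.65377359e-01 -7.46505564e-01  1.55347280e-03]
 [-3.21669694e-04 -1.79427797e-03 -9.99998339e-01]] [ 0.50393429 -0.18854552  0.11024219]
```

Emit:
servo_tool(deltas="0 0 0 0 0 1;0 0 0 0 0 2;0 0 0 0 0 3;0 0 0 0 0 4;0 0 0 0 0 4")

```text
t: 11.65
eef_pos: [0.504, -0.1885, 0.1102]
tcp_rot: [[0.698, -0.716, 0.001], [-0.716, -0.698, 0.002], [-0.0, -0.002, -1.0]]
contact_force: [0.5, 7.9, 8.8]
grip_width: 0.14
gripper_force: 63.6
```

```bash
python3 -c "
from h import *
s=manip.read_state();print(s['ft_torque'],s['contact_force'],s['tcp_rot'][:,0],s['eef_pos'])"
```

```text
[ 1.81549652 -0.26509765  0.12363314] [0.48264263 7.90905099 8.83376604] [ 6.98341675e-01 -7.15764416e-01 -4.53623821e-04] [ 0.50397148 -0.18850705  0.1102193 ]
```

Emit:
servo_tool(deltas="0 0 0 0 0 1;0 0 0 0 0 2;0 0 0 0 0 3;0 0 0 0 0 4;0 0 0 0 0 4")

```text
t: 12.15
eef_pos: [0.504, -0.1885, 0.1102]
tcp_rot: [[0.647, -0.763, 0.001], [-0.763, -0.647, 0.002], [-0.001, -0.002, -1.0]]
contact_force: [0.1, 8.2, 9.0]
grip_width: 0.141
gripper_force: 63.6
```

```bash
python3 -c "
from h import *
s=manip.read_state();print(s['ft_torque'],s['contact_force'],s['tcp_rot'][:,0],s['eef_pos'])"
```

```text
[ 1.82673676 -0.34124931  0.18411333] [0.10870882 8.22019269 8.98248008] [ 6.46712581e-01 -7.62733597e-01 -5.45287119e-04] [ 0.50400565 -0.1885072   0.11023954]
```

Emit:
servo_tool(deltas="0 0 0 0 0 1;0 0 0 0 0 2;0 0 0 0 0 3;0 0 0 0 0 4;0 0 0 0 0 4")

```text
t: 12.65
eef_pos: [0.5042, -0.1885, 0.1102]
tcp_rot: [[0.593, -0.806, 0.001], [-0.806, -0.593, 0.001], [-0.0, -0.002, -1.0]]
contact_force: [1.8, 7.4, 8.8]
grip_width: 0.144
gripper_force: 63.9
```

```bash
python3 -c "
from h import *
s=manip.read_state();print(s['ft_torque'],s['contact_force'],np.degrees(np.arctan2(*s['tcp_rot'][1::-1,0])),s['eef_pos'])"
```

```text
[ 1.73586319 -0.53160384  0.67782293] [1.7744516  7.3532665  8.75939139] -53.66184417246272 [ 0.50416909 -0.18848248  0.11022995]
```

Emit:
servo_tool(deltas="0 0 0 0 0 0.5;0 0 0 0 0 0.5")

```text
t: 12.85
eef_pos: [0.5042, -0.1885, 0.1103]
tcp_rot: [[0.586, -0.81, 0.001], [-0.81, -0.586, 0.001], [-0.0, -0.002, -1.0]]
contact_force: [2.7, 7.3, 8.4]
grip_width: 0.143
gripper_force: 64.3
```

```bash
python3 -c "
from h import *
s=manip.read_state();print(s['ft_torque'],s['contact_force'],np.degrees(np.arctan2(*s['tcp_rot'][1::-1,0])),s['eef_pos'])"
```

```text
[ 1.6909284  -0.5497217   0.77289697] [2.6767179  7.33954273 8.39680801] -54.13119619213838 [ 0.50418358 -0.18851127  0.11025434]
```

Emit:
servo_tool(deltas="0 0 -0.1 0 0 0;0 0 -0.1 0 0 -2;0 0 -0.1 0 0 -4;0 0 -0.1 0 0 -5;0 0 -0.1 0 0 -6;0 0 -0.1 0 0 -6")

```text
t: 13.45
eef_pos: [0.5035, -0.1891, 0.1107]
tcp_rot: [[0.667, -0.745, -0.0], [-0.745, -0.667, 0.001], [-0.001, -0.001, -1.0]]
contact_force: [2.2, 6.2, -5.0]
grip_width: 0.141
gripper_force: 61.5
```

```bash
python3 -c "
from h import *
s=manip.read_state();print(s['ft_torque'],s['contact_force'],np.degrees(np.arctan2(*s['tcp_rot'][1::-1,0])),s['eef_pos'])"
```

```text
[ 1.47895537 -0.60781726  0.05978617] [ 2.19919981  6.22077717 -4.9878752 ] -48.17838647027785 [ 0.50345588 -0.18912163  0.11066969]
```

Emit:
servo_tool(deltas="-0.04 -0.08 0 0 0 0;-0.04 -0.08 0 0 0 0;-0.04 -0.08 -0.2 0 0 0;-0.04 -0.08 -0.4 0 0 0;-0.04 -0.08 -0.6 0 0 0;-0.04 -0.08 -0.9 0 0 0;-0.04 -0.08 -1.4 0 0 0;-0.04 -0.08 -3 0 0 0;-0.04 -0.08 -5 0 0 0;-0.04 -0.08 -6.5 0 0 0;-0.04 -0.08 -6.5 0 0 0;-0.04 -0.08 -6.5 0 0 0")

```text
t: 14.65
eef_pos: [0.5036, -0.1888, 0.1756]
tcp_rot: [[0.666, -0.746, 0.0], [-0.746, -0.666, 0.0], [-0.0, -0.0, -1.0]]
contact_force: [0.4, 0.9, -3.6]
grip_width: 0.14
gripper_force: 62.0
```

Run:
```python
from h import *
np.set_printoptions(precision=4,suppress=True)
s=manip.read_state();print(s['ft_torque'],s['contact_force'],s['joint_positions'])
R=s['tcp_rot'];p=s['eef_pos'];print(p,np.degrees(np.arctan2(R[1,0],R[0,0])))
print('to block cm',R.T@(np.array([.5608,.1255,p[2]])-p)*100)
f=grab('wrist');C=cloud(f);save(f,'w4.png',(160,60,480,360),2)
```

```text
[ 0.0086 -0.0176 -0.0494] [ 0.3792  0.8921 -3.6341] [ 0.1153  0.7554  0.3519  1.7021 -0.3552  0.7476 -1.7707]
[ 0.5036 -0.1888  0.1756] -48.241227647925584
to block cm [-19.6376 -25.1967   0.0045]
```

View pics/w4.png

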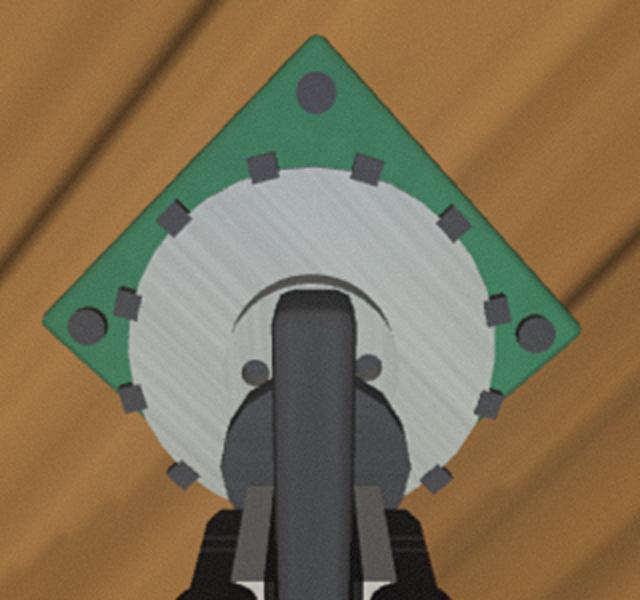

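Emit:
servo_tool(deltas="-3 -4 0 0 0 -7;-6 -8 0 0 0 -14;-9 -12 0 0 0 -21;-12 -16 0 0 0 -28;-15 -20 0 0 0 -34;-18 -23 0 0 0 -36.7;-19.64 -25.2 0 0 0 -36.7;-19.64 -25.2 2 0 0 -36.7;-19.64 -25.2 4 0 0 -36.7;-19.64 -25.2 6 0 0 -36.7;-19.64 -25.2 7 0 0 -36.7;-19.64 -25.2 7 0 0 -36.7;-19.64 -25.2 7 0 0 -36.7;-19.64 -25.2 7 0 0 -36.7")

```text
t: 16.1
eef_pos: [0.5613, 0.1255, 0.1066]
tcp_rot: [[0.98, -0.2, 0.001], [-0.2, -0.98, 0.0], [0.001, -0.001, -1.0]]
contact_force: [0.1, -0.5, -2.4]
grip_width: 0.138
gripper_force: 61.8
```

Run:
```python
from h import *
np.set_printoptions(precision=4,suppress=True)
s=manip.read_state();R=s['tcp_rot'];p=s['eef_pos'];print(s['contact_force'],p,np.degrees(np.arctan2(R[1,0],R[0,0])))
print('to block cm',R.T@(np.array([.5608,.1255,.0654])-p)*100)
f=grab('wrist');save(f,'w5.png',(160,60,480,360),2)
```

```text
[ 0.0564 -0.4719 -2.4272] [0.5613 0.1255 0.1066] -11.54484624497153
to block cm [-0.05    0.0122  4.1194]
```

View pics/w5.png

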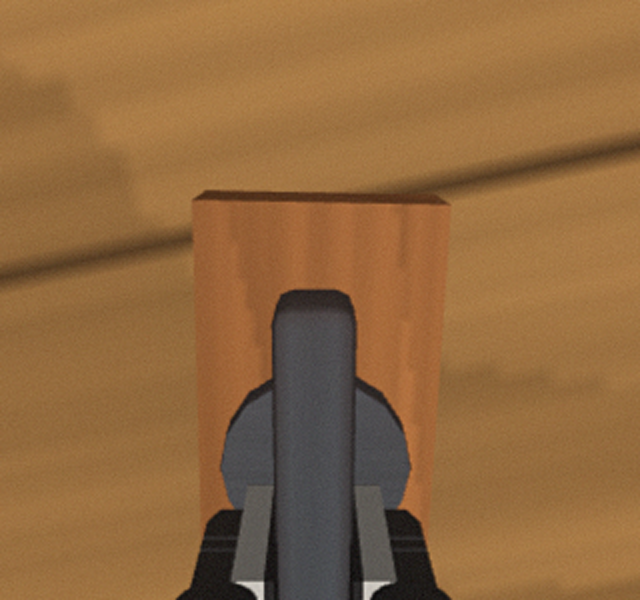

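The picture shows the bar lined up with the block: bar end at crop (314,295), block edges at 195 and 447. Lowering to just past where the prongs enter.

Emit:
servo_tool(deltas="-0.05 0 2 0 0 0;-0.05 0 2.9 0 0 0;-0.05 0 3.3 0 0 0;-0.05 0 3.5 0 0 0;-0.05 0 3.6 0 0 0;-0.05 0 3.6 0 0 0")

```text
t: 16.75
eef_pos: [0.5606, 0.1256, 0.0701]
tcp_rot: [[0.98, -0.2, 0.0], [-0.2, -0.98, 0.0], [0.0, -0.0, -1.0]]
contact_force: [-0.3, 0.1, -2.8]
grip_width: 0.139
gripper_force: 61.7
```

Free entry, about 3 mm in.

Emit:
servo_tool(deltas="0 0 0.15 0 0 0;0 0 0.3 0 0 0;0 0 0.4 0 0 0;0 0 0.47 0 0 0;0 0 0.47 0 0 0;0 0 0.47 0 0 0")

```text
t: 17.35
eef_pos: [0.5604, 0.1255, 0.0654]
tcp_rot: [[0.98, -0.2, 0.0], [-0.2, -0.98, 0.0], [0.0, -0.0, -1.0]]
contact_force: [-2.1, -1.0, 5.9]
grip_width: 0.142
gripper_force: 62.9
```

Seated with light contact. Releasing, then straight up.

Emit:
servo_tool(deltas="0 0 0 0 0 0;0 0 0 0 0 0;0 0 0 0 0 0;0 0 0 0 0 0;0 0 0 0 0 0;0 0 0 0 0 0;0 0 0 0 0 0;0 0 0 0 0 0;0 0 0 0 0 0;0 0 0 0 0 0", gripper=-1)

```text
t: 18.35
eef_pos: [0.5604, 0.1256, 0.0651]
tcp_rot: [[0.98, -0.2, 0.0], [-0.2, -0.98, 0.0], [-0.0, -0.0, -1.0]]
contact_force: [0.7, -0.3, -0.6]
grip_width: 0.998
gripper_force: 0.0
```

Emit:
servo_tool(deltas="0 0 -1 0 0 0;0 0 -3 0 0 0;0 0 -6 0 0 0;0 0 -10 0 0 0;0 0 -14 0 0 0;0 0 -17.6 0 0 0;0 0 -17.6 0 0 0;0 0 -17.6 0 0 0")

```text
t: 19.15
eef_pos: [0.5604, 0.1256, 0.2421]
tcp_rot: [[0.98, -0.2, 0.001], [-0.2, -0.98, 0.001], [0.001, -0.001, -1.0]]
contact_force: [-0.7, -0.1, -0.5]
grip_width: 1.0
gripper_force: 0.0
```

Run:
```python
from h import *
np.set_printoptions(precision=4,suppress=True)
f=grab('wrist');C=cloud(f)
for nm,z,t in (('bar',.093,.003),('block',.030,.003)):
    m=np.abs(C[...,2]-z)<t
    if nm=='bar': print('bar z',np.median(C[...,2][m]))
    h,_=cv2.findContours(m.astype(np.uint8),cv2.RETR_EXTERNAL,cv2.CHAIN_APPROX_NONE)
    for c in h:
        if len(c)<100: continue
        P=C[c[:,0,1],c[:,0,0],:2].astype(np.float32)*1000;print(nm,cv2.minAreaRect(P))
# collar hole angle + bystanders from top
f=grab('top');D=cloud(f);C0=np.load('top_C.npy')
for t in ['tin','spacer','offcut','spanner_grip']:
    print(t,[np.round(r['location'],1) for r in find_in('top',t)][:1])
g=f['frame'].mean(2)
c=proj(f,[.504,-.1885,.075])
n,l,st,ce=cv2.connectedComponentsWithStats((g<100).astype(np.uint8))
for k in range(1,n):
    d=np.hypot(*(ce[k]-c))
    if d<16:
        P=atz(f,ce[k],.075);q=P[:2]-[.504,-.1885];print(st[k,4],P,np.hypot(*q),np.degrees(np.arctan2(q[1],q[0])))
```

```text
bar z 0.09254460290803374
bar ((560.7127075195312, 124.97807312011719), (12.954421043395996, 98.29544830322266), 78.8109130859375)
block ((450.73779296875, 214.1741180419922), (100.79953002929688, 2.1746225357055664), 72.47274017333984)
block ((560.8106079101562, 124.543701171875), (70.12032318115234, 110.51620483398438), 77.39154815673828)
block ((638.193359375, 254.09483337402344), (157.7152862548828, 1.533522605895996), 0.669625461101532)
tin [array([381.7, 146.7])]
spacer [array([351.9, 339.8])]
offcut [array([299.2, 129.9])]
spanner_grip [array([272.7, 239.4])]
19 [ 0.5179 -0.1757  0.075 ] 0.01891930227714365 42.586457437859245
19 [ 0.5178 -0.201   0.075 ] 0.01867199090793809 -42.23044641775541
131 [ 0.5049 -0.1878  0.075 ] 0.0011720070968936952 36.77712809854784
17 [ 0.4924 -0.176   0.075 ] 0.017067240425154055 132.76467166692905
17 [ 0.4923 -0.2012  0.075 ] 0.017268151812242023 -132.50032786374416
```

```bash
python3 -c "
from rig import workorder
print(workorder.job_done())"
```

```text
the job is handed in; nothing more can be done
None
```

The job is handed in, with no verdict returned: the collar turned about 45° clockwise until the torque rose from about 0.2 to 0.8 N m, which I took as its stop, and the spanner is back upright in its block, released.

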